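# Isolate the table lamp before its bulb goes back

### The arm

A 6-joint arm with a two-finger parallel gripper is mounted at the origin on the work surface. World frame = base frame: x ahead of the robot, y to its left, z up, the work surface at z = 0. Lengths are in m, angles in rad, forces in N, time in s.
With the tool pointing down it reaches from about 0.375 to 0.9 m from the base axis. Payload 3.1 kg.
Tool frame: the origin (TCP) lies between the finger pads; the fingertips stand 19 mm ahead of it and the grasp point (between the pads) is the TCP; z points along the fingers, y is the line along which they close (so a half turn about z gives the same grasp; the last joint's range is limited). The gripper opens to 85 mm and grips with 20 to 120 N. Pads are 22 mm wide; open, the fingers measure 114 mm over their backs; the gripper's body (76 mm by 85 mm) begins 54 mm behind the grasp point. The pads swing forward as they close: fully open they stand 13 mm farther back than shut.
Start: joints at [1.129, 0.527, 1.433, -0, 1.181, -0.178], TCP at [0.162, 0.604, 0.25] pointing down, gripper open.
Joint ranges: [-3.08, 3.08], [-0.75, 2.2], [0.22, 2.44], [-1.43, 4.57], [0, 2.65], [-2.85, 2.85]. Speed limits (rad/s): [2.79, 2.79, 3.14, 3.14, 3.14, 3.14].

### API

Orientations are given as a 3x3 rotation matrix whose columns are the frame's x, y, z axes.
In Python, from station import bot gives the robot as it stands.
- The arm moves only by the tool step_arm, never from a script. Its argument "plan" is a list of rows, each a list of 4 numbers: the shift along the tool's x, y, z in mm, then the turn about the tool's z in degrees. In form: [[tx, ty, tz, twist], ...]. A call has exactly 5 rows; each row is the pose to reach, as a shift and turn from the pose commanded when the call began, along the tool's axes at that moment; what a row does not reach only later rows make up. A row lasts 1/10 s, in which the tool goes at most 50 mm and 8.59 degrees, less where a joint would pass 70% of its speed; a pose out of reach is approached as far as the arm can. A call with a gripper value outside its range is refused whole. "jaw" is the gripper command: -1 is fully open, 1 is shut, values between are in proportion, set as the call begins (left out, the last holds). The fingers move at their own pace and stop on an object; the grip force is fixed at half the most. Time passes only in rows, so rows that repeat a pose let the fingers close, or fill a call up. It gives the time, the measured TCP pose, the force, the opening and the grip force at its end, in the units of the state.
- bot.sense(): the state, without advancing time (a new reading comes with each control period).
- bot.grab_frame(name): name is "scene" or "side" or "wrist"; returns the picture (400x640x3 uint8, red, green, blue); there is no depth.
- bot.camera_params(name): a dict with "fovy" (degrees; the focal length in pixels is half the picture's height over the tangent of half this angle, whatever the lens; pixels are square), "cx", "cy" (the principal point, pixels), "T" (4x4, takes a point from camera to world coordinates). Camera axes: x right, y down, z forward; pixel columns grow to the right and rows downward; lengths in m; the calibration is good to about 2 mm. A picture is of the moment at which its call begins: read the wrist's pose just before it. camera_params takes no time and is no camera call; for the wrist camera it gives the pose at the moment of the call.
- bot.sign_off(): hands the job in; it is judged then, once.
The state is a dict: "time": time; "q": joint angles; "joint_velocities": joint speeds; "joint_torque": joint torques, N m; "position": TCP position; "tcp_rot": TCP orientation; "force": force on the tool from outside, world axes, zero at the start; "ft_torque": the same for the moment, N m; "finger_gap": finger opening in m; "grip_force": force on a finger pad.
Only numpy, scipy, OpenCV 4.12 (cv2) and the standard library are available. Lean on these libraries where they do the work, as an engineer would, in place of code of your own. Each camera call takes 0.05 s, during which the arm holds its last target. There are 200 camera calls.

### The job

The lamp's bulb is out, so make the lamp dead before it is refitted: on the switch box, press the raised half of the narrow rocker at the end fully over to off, then do the same with the wide rocker at the other end, and only then press the round push button on the lamp's foot all the way in and let it spring back, to prove the lamp dead. Leave the middle rocker on. Only press: do not lift or shove the lamp, and do not disturb the other things on the table.

Things in the scene. Friction and masses are not known exactly. Their poses are not given: they have to be found in the camera images.
- switchbox: Dark rosewood switch box, 120 (x) x 220 (y) x 40 mm high, fixed, left or right of the robot's middle line. Origin: centre of its underside; x points away from the robot at yaw 0 (yaw within 0.45 rad). Three ivory rockers on top in a row along y: wide at +y, narrow in the middle, narrow at the -y end; hinge lines at x = 0.
- rocker_end (a joint): The narrow rocker at the box's -y end. Paddle 56 mm long (along box x), 24 mm wide, at box y = -66 mm, hinged across its middle at 50 mm height; a shallow V from the side. 0 = on: its -x half stands up (end 8 mm above the hinge), its +x half is level. 0.28 rad = fully off: -x half pressed down level at 50 mm height. No spring: about 3 N on the middle of the raised half turns it; it stays as left.
- rocker_mid (a joint): The narrow middle rocker, to be left on. Paddle 56 mm long (along box x), 24 mm wide, at box y = 0 mm, hinged across its middle at 50 mm height; a shallow V from the side. 0 = on: its -x half stands up (end 8 mm above the hinge), its +x half is level. 0.28 rad = fully off: -x half pressed down level at 50 mm height. No spring: about 3 N on the middle of the raised half turns it; it stays as left.
- rocker_wide (a joint): The wide rocker at the box's +y end. Paddle 56 mm long (along box x), 54 mm wide, at box y = +66 mm, hinged across its middle at 50 mm height; a shallow V from the side. 0 = on: its -x half stands up (end 8 mm above the hinge), its +x half is level. 0.28 rad = fully off: -x half pressed down level at 50 mm height. No spring: about 3 N on the middle of the raised half turns it; it stays as left.
- rocker_end_press (a point): Point on the top face of the raised (-x) half of the narrow end rocker, 18 mm from its hinge: the place to press. Moves with the rocker.
- rocker_wide_press (a point): Point on the top face of the raised (-x) half of the wide rocker, 18 mm from its hinge: the place to press. Moves with the rocker.
- lamp: Squat brass lamp, no shade or bulb, loose, about 1.8 kg, on the side where the switch box is not: oblong foot 200 (x) x 120 (y) x 24 mm high; stem 24 to 70 mm thick at x = +55 mm with an empty 36 mm socket, rim 140 mm high. Origin: centre of the foot's underside; x points from button to stem, away from the robot at yaw 0 (yaw within 0.45 rad).
- lamp_button (a joint): Round black push button, 28 mm across, on the lamp's foot at x = -65 mm, standing 10 mm above the foot. 0 = out, 0.006 m = fully in (pressed straight down, top then 28 mm high); spring return, 1.2 N to start, about 5 N fully in.
- lamp_button_top (a point): Centre of the button's top face, 34 mm above the table when out. Moves with the button.
- pearl_bulb: Bystander: white glass bulb lying on its side, 60 mm across and 104 mm long, brass bayonet cap towards its -x; lies between lamp and switch box. Origin: on the table under the middle of the glass ball.
- spare_bulb: Bystander: spare frosted bulb of the same shape, at the far side. Cap and origin as for the other bulb.
- pin_dish: Bystander: blue cloisonne pin dish, 84 mm across, 24 mm high, to one side near the robot. Origin: centre of its underside.
- coaster: Bystander: pale green glazed coaster, 96 mm across, 8 mm high, to the other side near the robot. Origin: centre of its underside.
- comb: Bystander: brown tortoiseshell comb, 150 x 36 x 5 mm, flat on the table close to the robot. Origin: centre of its underside.
- tile: Bystander: one mahjong tile, 36 x 26 x 21 mm, lying flat between lamp and switch box. Origin: centre of its underside.

How it is judged:
On the way, in this order (a step that is already met when the one before it is completed fails the run):
1. the narrow end rocker is pressed off (value of joint rocker_end above 0.2 rad), for 0.1 s.
2. then the wide rocker is pressed off (value of joint rocker_wide above 0.2 rad), for 0.1 s.
3. then the lamp's button is pressed in (value of joint lamp_button above 0.0042 m), for 0.05 s.
At the end, for the whole second after the job is handed in: The end and wide rockers are off (beyond 0.2 of 0.28 rad), the middle one on (below 0.12 rad), the lamp's button is out again (within 1.5 mm), the lamp stands still within 20 mm of its start and each bystander within 25 mm of its own (value of joint each of rocker_end, rocker_wide above 0.2 rad and value of joint rocker_mid below 0.12 rad and value of joint lamp_button below 0.0015 m and distance of lamp from where it was at the start of the episode below 0.02 m and linear speed of lamp below 0.02 m/s and distance of each of pearl_bulb, spare_bulb, pin_dish, coaster, comb, tile from where it was at the start of the episode below 0.025 m); the robot touches nothing.
It fails at once if the wide rocker is pressed over while the end rocker is still on (value of joint rocker_wide above 0.15 rad and value of joint rocker_end below 0.15 rad).
It fails at once if the lamp's button is pressed while the wide rocker is still on (value of joint lamp_button above 0.003 m and value of joint rocker_wide below 0.15 rad).
It fails at once if the middle rocker is pressed over (value of joint rocker_mid above 0.12 rad).
It fails at once if the lamp is lifted, tipped or shoved (20 mm, 0.15 rad) (distance of lamp from where it was at the start of the episode above 0.02 m or angle between lamp's own z axis and vertical above 0.15 rad).
It fails at once if a bystander is lifted or moved more than 25 mm (distance of any of pearl_bulb, spare_bulb, pin_dish, coaster, comb, tile from where it was at the start of the episode above 0.025 m).
It also fails if it takes over 48 s, if anything falls off the work surface, if the arm or the gripper's body presses on something with over 40 N, if the wrist force passes 120 N, or if a joint passes its speed limit or range.

## Working session

There is one attempt and no reset: what is moved stays moved. The work goes in short steps, Python scripts to look and compute and a tool call to move; the robot and the scene stay as the last step left them, time stands still between calls to the robot, and variables do not carry over. Pictures are saved under pics/ and viewed, at most 10 in all, crops included, and the job is handed in when it is done.

Besides the shell and the picture viewer there is one more tool, called as name([rows], argument=value, ...), one row to a line, values as JSON. step_arm: Moves the arm, as the interface text tells. Its arguments: {"type":"object","properties":{"plan":{"type":"array"},"jaw":{"type":"number"}},"required":["plan"]}

```bash
mkdir -p pics; python3 - <<'E'
from station import bot
import cv2,numpy as np
s=bot.sense();print(s['time'],s['position'],s['tcp_rot'],s['finger_gap'])
for n in("scene","side"):
    cv2.imwrite(f"pics/{n}.png",bot.grab_frame(n)[:,:,::-1]);p=bot.camera_params(n);print(n,p['fovy'],p['cx'],p['cy'],np.round(p['T'],4).tolist())
E
```

```text
0.0 [0.16204781 0.60290061 0.24930923] [[-9.65660068e-01  2.59806986e-01 -9.80975155e-04]
 [ 2.59808509e-01  9.65657971e-01 -2.05480663e-03]
 [ 4.13433358e-04 -2.23911041e-03 -9.99997408e-01]] 0.08543493439130188
scene 56.027603257385415 321.1664875897939 204.96840635224882 [[-0.3616, 0.5862, -0.725, 1.2728], [0.9322, 0.237, -0.2734, 0.2417], [0.0115, -0.7747, -0.6322, 0.7128], [0.0, 0.0, 0.0, 1.0]]
side 54.4421631160378 317.90647411227997 199.06926376710936 [[-0.9899, -0.0969, 0.1039, 0.4505], [-0.1417, 0.7269, -0.672, 0.534], [-0.0104, -0.6799, -0.7333, 0.6598], [0.0, 0.0, 0.0, 1.0]]
```

View pics/scene.png

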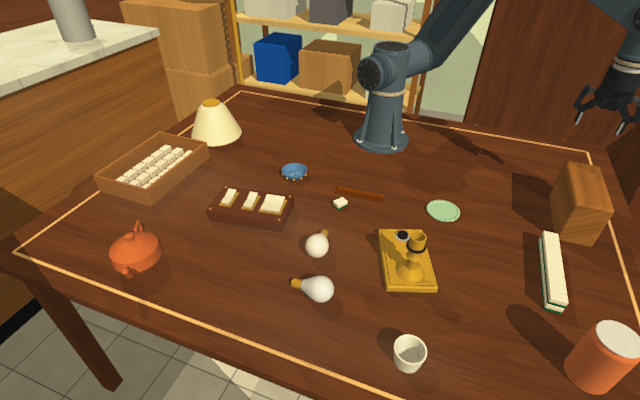

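View pics/side.png

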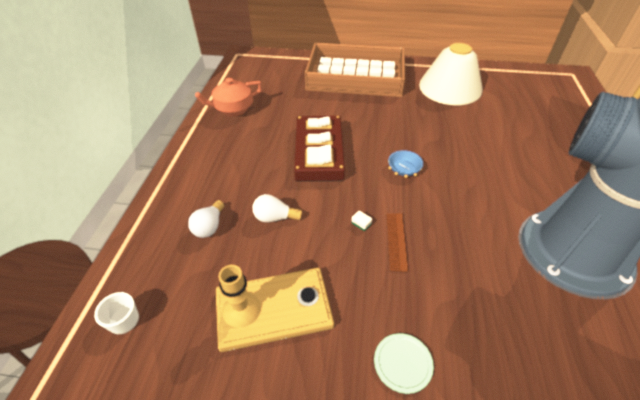

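The scene view shows the switch box at about (250,207), with the end rocker at (229,197) and the wide one at (272,203). The lamp is at (407,260) with its button at (403,236). In the side view the rockers are at (318,123), (318,139) and (319,156), and the button is at (308,296).

```bash
cat > h.py <<'E'
from station import bot
import cv2,numpy as np
def ray(p,uv):
    f=200/np.tan(np.radians(p['fovy'])/2);T=np.array(p['T'])
    return T[:3,3],T[:3,:3]@np.array([(uv[0]-p['cx'])/f,(uv[1]-p['cy'])/f,1])
def cast(p,uv,z):
    o,d=ray(p,uv);return o+d*(z-o[2])/d[2]
def blobs(m,off=(0,0),amin=20):
    n,l,st,c=cv2.connectedComponentsWithStats(m.astype(np.uint8));return [(c[i]+off,st[i,4]) for i in range(1,n) if st[i,4]>=amin]
E
python3 - <<'E'
from h import *
np.set_printoptions(precision=4,suppress=True)
R={'scene':((205,185,300,232),(385,225,420,245)),'side':((290,110,350,185),(290,282,325,310))}
for n in R:
    im=cv2.imread(f'pics/{n}.png').astype(int);p=bot.camera_params(n)
    x0,y0,x1,y1=R[n][0];c=im[y0:y1,x0:x1]
    for b,a in blobs((c.min(2)>110),(x0,y0)):print(n,'ivory',b,a,cast(p,b,.052))
    x0,y0,x1,y1=R[n][1];c=im[y0:y1,x0:x1]
    for b,a in blobs((c.max(2)<60),(x0,y0)):print(n,'btn',b,a,cast(p,b,.033))
E
```

```text
scene ivory [228.4173 195.9784] 139 [ 0.5764 -0.304   0.052 ]
scene ivory [250.2828 199.1586] 145 [ 0.5659 -0.2392  0.052 ]
scene ivory [272.466  202.6883] 324 [ 0.5567 -0.174   0.052 ]
scene btn [402.1692 234.4   ] 65 [0.5274 0.1885 0.033 ]
side ivory [318.3621 121.9569] 232 [ 0.5743 -0.2951  0.052 ]
side ivory [318.5686 148.9222] 758 [ 0.5584 -0.1871  0.052 ]
side btn [307.575  294.4333] 120 [0.5246 0.1927 0.033 ]
```

step_arm([
  [-42,-27,0,-4.7],
  [-84,-53,0,-9.4],
  [-126,-80,0,-14.1],
  [-168,-106,0,-18.8],
  [-210,-133,0,-23.6],
], jaw=1)

```text
time: 0.6
position: [0.3314, 0.419, 0.25]
tcp_rot: [[-0.988, -0.152, -0.0], [-0.152, 0.988, -0.0], [0.0, -0.0, -1.0]]
force: [1.3, 0.6, 0.4]
finger_gap: 0.0123
grip_force: 0.0
```

step_arm([
  [-7,-49,0,0],
  [-14,-98,0,0],
  [-21,-147,0,0],
  [-28,-196,0,0],
  [-35,-245,0,0],
])

```text
time: 1.1
position: [0.4016, 0.1816, 0.2502]
tcp_rot: [[-0.989, -0.149, -0.0], [-0.149, 0.989, -0.0], [0.0, -0.0, -1.0]]
force: [0.6, 0.3, -0.5]
finger_gap: 0.0003
grip_force: 0.0
```

step_arm([
  [-7,-49,0,0],
  [-14,-98,0,0],
  [-21,-147,0,0],
  [-28,-196,0,0],
  [-35,-245,0,0],
])

```text
time: 1.6
position: [0.4726, -0.0557, 0.2502]
tcp_rot: [[-0.989, -0.148, -0.0], [-0.148, 0.989, 0.0], [0.0, 0.0, -1.0]]
force: [0.8, -0.2, -0.4]
finger_gap: -0.0001
grip_force: 0.0
```

step_arm([
  [-7,-49,0,0],
  [-14,-98,0,0],
  [-21,-147,0,0],
  [-28,-180,0,0],
  [-28,-180,0,0],
])

```text
time: 2.1
position: [0.5286, -0.2326, 0.2499]
tcp_rot: [[-0.99, -0.144, 0.002], [-0.144, 0.99, -0.003], [-0.002, -0.003, -1.0]]
force: [-0.2, 0.3, 0.1]
finger_gap: -0.0002
grip_force: 0.0
```

```bash
python3 - <<'E'
from h import *
np.set_printoptions(precision=4,suppress=True)
s=bot.sense();p=bot.camera_params('wrist');print(s['position'],s['q'],s['force'],p)
cv2.imwrite('pics/w1.png',bot.grab_frame('wrist')[:,:,::-1])
E
```

```text
[ 0.5286 -0.2326  0.2499] [-0.6075  0.4626  1.557  -0.001   1.1184 -2.3224] [-0.2317  0.3117  0.1151] {'fovy': 65.05798905108915, 'cx': 322.04182462303856, 'cy': 203.89654565390916, 'T': array([[-0.1445,  0.9434,  0.2984,  0.4529],
       [ 0.9895,  0.139 ,  0.0399, -0.2438],
       [-0.0039,  0.3011, -0.9536,  0.3726],
       [ 0.    ,  0.    ,  0.    ,  1.    ]])}
```

View pics/w1.png

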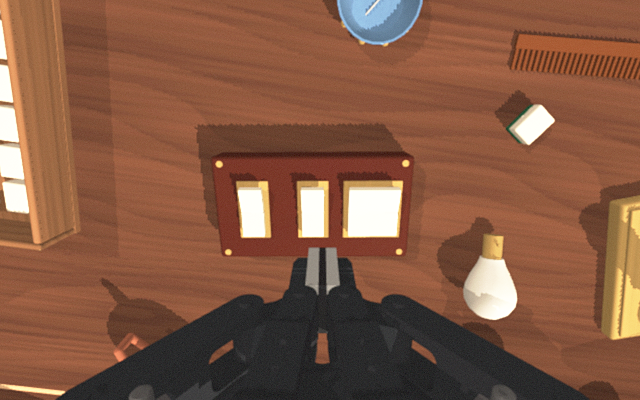

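The wrist view shows the box with its corner screws at about (219,163), (405,163), (400,252) and (228,252). The end rocker is at (253,210), the mid at (313,210) and the wide at (372,210).

```bash
python3 - <<'E'
from h import *
np.set_printoptions(precision=4,suppress=True)
s=bot.sense();p=bot.camera_params('wrist')
S=[cast(p,u,.041) for u in((219,163),(405,163),(400,252),(228,252))];S=np.array(S);print(S)
c=S.mean(0);y=(S[1]-S[0]+S[2]-S[3])[:2];y/=np.linalg.norm(y);x=np.array([y[1],-y[0]]);print('c',c,'x',x)
im=cv2.imread('pics/w1.png').astype(int)[170:245,230:410]
for b,a in blobs(im.min(2)>130,(230,170)):print(b,a,cast(p,b,.053))
R=np.array(s['tcp_rot'])
for n,yy in(('end',-.066),('wide',.066)):
    P=c[:2]-.018*x+yy*y;d=np.r_[P-s['position'][:2],0];print(n,P,'tool mm',R.T@d*1000)
E
```

```text
[[ 0.5255 -0.3415  0.041 ]
 [ 0.4966 -0.1456  0.041 ]
 [ 0.5993 -0.128   0.041 ]
 [ 0.6286 -0.326   0.041 ]]
c [ 0.5625 -0.2353  0.041 ] x [0.9893 0.146 ]
[251.9165 211.3893] 1197 [ 0.5702 -0.3002  0.053 ]
[312.2086 211.1206] 1136 [ 0.5605 -0.2361  0.053 ]
[373.1017 211.2143] 2538 [ 0.551  -0.1713  0.053 ]
end [ 0.5543 -0.3032] tool mm [-16.1263 -76.7315  -0.0198]
wide [ 0.5351 -0.1726] tool mm [-16.0453  55.2685   0.0084]
```

step_arm([
  [-8,-38,0,0],
  [-16,-76,20,0],
  [-16,-76,65,0],
  [-16,-76,110,0],
  [-16,-76,155,0],
])

```text
time: 2.65
position: [0.5536, -0.2985, 0.0939]
tcp_rot: [[-0.989, -0.149, -0.001], [-0.149, 0.989, 0.001], [0.0, 0.001, -1.0]]
force: [-0.2, -0.9, 0.1]
finger_gap: 0.0002
grip_force: 0.0
```

step_arm([
  [0,0,8,0],
  [0,0,16,0],
  [0,0,22,0],
  [0,0,27,0],
  [0,0,27,0],
])

```text
time: 3.15
position: [0.5549, -0.3006, 0.0697]
tcp_rot: [[-0.989, -0.149, 0.002], [-0.149, 0.989, -0.002], [-0.002, -0.002, -1.0]]
force: [0.4, 0.3, 0.4]
finger_gap: 0.0
grip_force: 0.0
```

step_arm([
  [0,0,2,0],
  [0,0,4,0],
  [0,0,4,0],
  [0,0,4,0],
  [0,0,4,0],
])

```text
time: 3.65
position: [0.555, -0.3008, 0.0688]
tcp_rot: [[-0.989, -0.149, 0.003], [-0.149, 0.989, -0.002], [-0.002, -0.003, -1.0]]
force: [-4.0, 3.5, 18.0]
finger_gap: 0.0002
grip_force: 9.5
```

The rocker is hard against its stop. I'll lift clear, move over the wide rocker and check.

step_arm([
  [0,0,-30,0],
  [0,0,-60,0],
  [0,40,-60,0],
  [0,85,-60,0],
  [0,130,-60,0],
])

```text
time: 4.15
position: [0.5352, -0.1713, 0.1256]
tcp_rot: [[-0.989, -0.147, 0.003], [-0.147, 0.989, -0.002], [-0.003, -0.002, -1.0]]
force: [-0.5, 1.0, -0.1]
finger_gap: -0.0001
grip_force: 0.0
```

```bash
python3 - <<'E'
from h import *
s=bot.sense();print(s['position'],s['force'])
w=bot.grab_frame('wrist');c=bot.grab_frame('side')[100:190,280:360]
o=np.zeros((400,800,3),np.uint8);o[:,:440]=w[:,100:540];o[:360,440:760]=cv2.resize(c,None,fx=4,fy=4)
cv2.imwrite('pics/w2.png',o[:,:,::-1])
E
```

```text
[ 0.53522837 -0.17129014  0.12560805] [-0.48611555  0.9685907  -0.08879701]
```

View pics/w2.png

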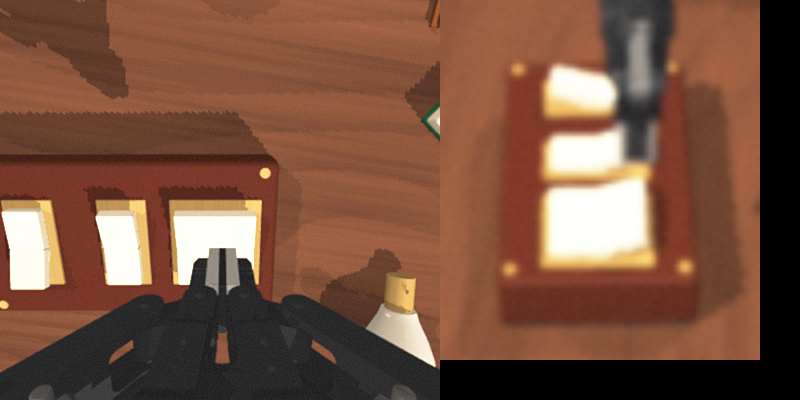

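The end rocker at (28,250) has tipped over, and the mid rocker is still on. The tool is above the near half of the wide rocker, so I'll press it.

step_arm([
  [0,0,25,0],
  [0,0,42,0],
  [0,0,50,0],
  [0,0,56,0],
  [0,0,59,0],
])

```text
time: 4.75
position: [0.5344, -0.1721, 0.0684]
tcp_rot: [[-0.989, -0.149, -0.001], [-0.149, 0.989, -0.0], [0.001, 0.0, -1.0]]
force: [-10.3, 3.5, 41.4]
finger_gap: -0.0001
grip_force: 20.6
```

step_arm([
  [0,0,1,0],
  [0,0,1,0],
  [0,0,1,0],
  [0,0,1,0],
  [0,0,1,0],
])

```text
time: 5.25
position: [0.5344, -0.1721, 0.0686]
tcp_rot: [[-0.989, -0.149, 0.0], [-0.149, 0.989, -0.001], [-0.0, -0.001, -1.0]]
force: [-8.0, 2.0, 26.8]
finger_gap: 0.0001
grip_force: 13.7
```

step_arm([
  [0,0,-45,0],
  [0,0,-90,0],
  [0,0,-135,0],
  [0,0,-180,0],
  [-4,49,-180,0],
])

```text
time: 5.75
position: [0.5382, -0.1295, 0.2523]
tcp_rot: [[-0.99, -0.142, 0.02], [-0.142, 0.99, -0.011], [-0.018, -0.014, -1.0]]
force: [1.7, 0.9, 0.6]
finger_gap: 0.0003
grip_force: 0.0
```

step_arm([
  [-4,49,0,0],
  [-8,98,0,0],
  [-12,147,0,0],
  [-16,196,0,0],
  [-20,245,0,0],
])

```text
time: 6.25
position: [0.5154, 0.1243, 0.2453]
tcp_rot: [[-0.989, -0.148, 0.003], [-0.148, 0.989, 0.0], [-0.003, -0.0, -1.0]]
force: [1.8, -0.2, -0.2]
finger_gap: -0.0003
grip_force: 0.0
```

step_arm([
  [-4,40,0,0],
  [-5,57,0,0],
  [-5,57,0,0],
  [-5,57,0,0],
  [-5,57,0,0],
])

```text
time: 6.75
position: [0.5118, 0.1787, 0.2446]
tcp_rot: [[-0.989, -0.147, 0.001], [-0.147, 0.989, -0.0], [-0.001, -0.0, -1.0]]
force: [0.2, -0.3, -0.9]
finger_gap: 0.0001
grip_force: 0.0
```

```bash
python3 - <<'E'
from h import *
np.set_printoptions(precision=4,suppress=True)
s=bot.sense();p=bot.camera_params('wrist');print(s['position'],s['force'])
w=bot.grab_frame('wrist');c=bot.grab_frame('side')[100:190,280:360]
o=np.zeros((400,800,3),np.uint8);o[:,:540]=w[:,:540];o[:292,540:800]=cv2.resize(c,(260,292))
cv2.imwrite('pics/w3.png',o[:,:,::-1])
f=w.astype(int)[100:260];l=[]
for b,a in blobs(f.max(2)<50,(0,100),60):l.append((b,a,cast(p,b,.034)));print(*l[-1])
E
```

```text
[0.5118 0.1787 0.2446] [ 0.2157 -0.2923 -0.9101]
[330.2762 190.6405] 420 [0.5235 0.1887 0.034 ]
```

View pics/w3.png

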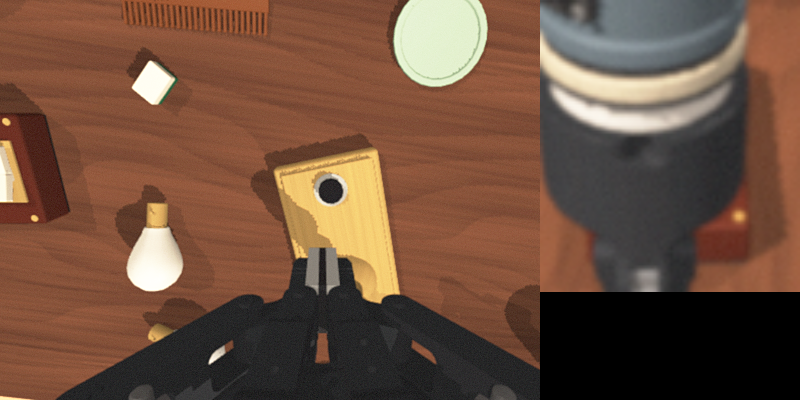

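The button is at (330,190), about (0.5235, 0.1887) in world. I'll move above it and check the wide rocker in the scene view before pressing.

step_arm([
  [-13,8,45,0],
  [-13,8,90,0],
  [-13,8,135,0],
  [-13,8,170,0],
  [-13,8,180,0],
])

```text
time: 7.35
position: [0.5209, 0.1881, 0.0608]
tcp_rot: [[-0.989, -0.147, -0.007], [-0.147, 0.989, -0.001], [0.007, -0.0, -1.0]]
force: [-0.4, -0.1, 0.1]
finger_gap: -0.0003
grip_force: 0.0
```

```bash
python3 - <<'E'
from h import *
s=bot.sense();print(s['position'],s['force'])
w=bot.grab_frame('scene');o=np.vstack([cv2.resize(w[180:240,200:310],(550,300)),cv2.resize(w[205:265,350:460],(550,300))])
cv2.imwrite('pics/s4.png',o[:,:,::-1])
E
```

```text
[0.52088066 0.188079   0.06080666] [-0.39180973 -0.11632478  0.10222378]
```

View pics/s4.png

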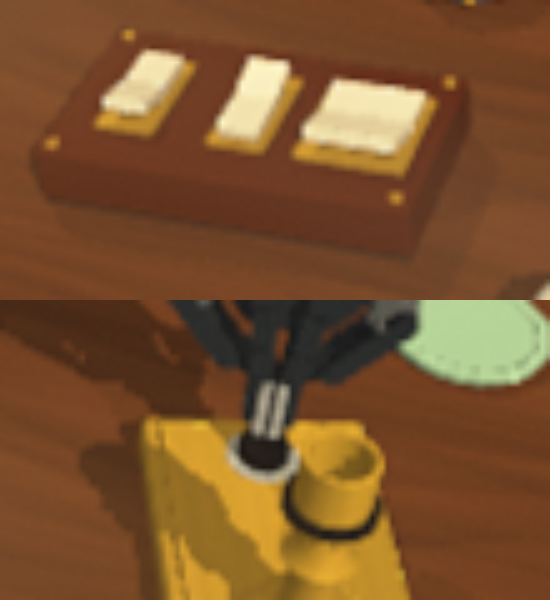

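The end and wide rockers are both over with their far halves raised, and the mid one is still on. The fingertips are over the button, so I'll press it.

step_arm([
  [0,0,6,0],
  [0,0,9,0],
  [0,0,12,0],
  [0,0,14,0],
  [0,0,14,0],
])

```text
time: 7.9
position: [0.5241, 0.1897, 0.0513]
tcp_rot: [[-0.989, -0.149, 0.003], [-0.149, 0.989, 0.0], [-0.003, -0.0, -1.0]]
force: [1.3, -0.2, 2.6]
finger_gap: 0.0004
grip_force: 1.1
```

step_arm([
  [0,0,2,0],
  [0,0,4,0],
  [0,0,5,0],
  [0,0,5,0],
  [0,0,5,0],
])

```text
time: 8.4
position: [0.5242, 0.1897, 0.0469]
tcp_rot: [[-0.989, -0.149, 0.003], [-0.149, 0.989, 0.0], [-0.003, -0.0, -1.0]]
force: [-0.3, -0.1, 12.8]
finger_gap: -0.0
grip_force: 6.2
```

The button is at its stop, with 12.8 N and the tip at 28 mm. I'll lift straight off.

step_arm([
  [0,0,-10,0],
  [0,0,-40,0],
  [0,0,-85,0],
  [0,0,-130,0],
  [0,0,-175,0],
])

```text
time: 8.9
position: [0.5215, 0.1895, 0.2213]
tcp_rot: [[-0.989, -0.149, -0.003], [-0.149, 0.989, -0.0], [0.003, 0.0, -1.0]]
force: [0.6, -1.0, 0.2]
finger_gap: -0.0004
grip_force: 0.0
```

step_arm([
  [0,0,-5,0],
  [0,0,-5,0],
  [0,0,-5,0],
  [0,0,-5,0],
  [0,0,-5,0],
])

```text
time: 9.4
position: [0.522, 0.1894, 0.2235]
tcp_rot: [[-0.989, -0.148, -0.004], [-0.148, 0.989, -0.001], [0.004, 0.0, -1.0]]
force: [-0.8, -0.4, -0.2]
finger_gap: -0.0001
grip_force: 0.0
```

```bash
python3 - <<'E'
from h import *
s=bot.sense();print(s['position'],s['force'])
w=bot.grab_frame('scene');a=cv2.imread('pics/scene.png')[:,:,::-1]
f=lambda w:np.vstack([cv2.resize(w[180:240,200:310],(385,210)),cv2.resize(w[205:310,350:460],(385,368))])
cv2.imwrite('pics/s5.png',np.hstack([f(a),f(w)])[:,:,::-1])
E
```

```text
[0.52197114 0.18939019 0.22345713] [-0.76563177 -0.4378093  -0.20645061]
```

View pics/s5.png

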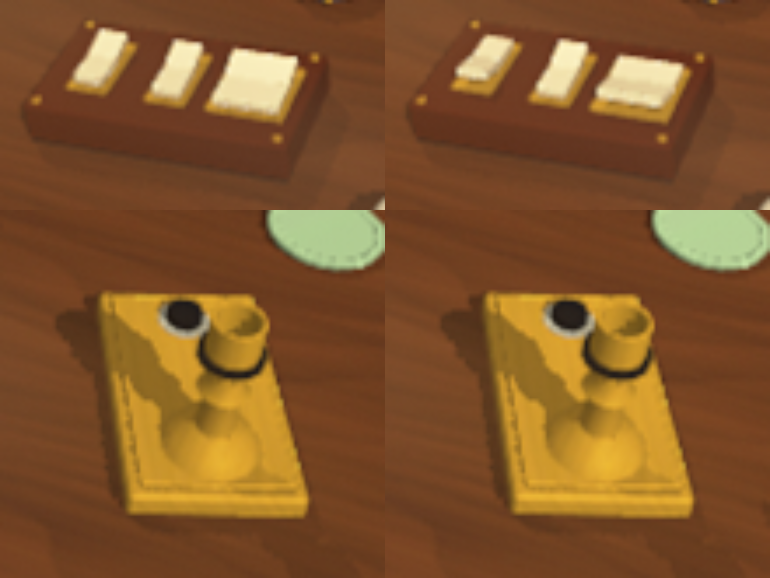

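The before and after crops match for the lamp, with the button out again. The two outer rockers are off and the middle one is on, so I'm handing the job in.

```bash
python3 -c "
from station import bot
print(bot.sign_off())"
```

```text
the job is handed in; nothing more can be done
None
```

The narrow end rocker and then the wide rocker were pressed fully off. The lamp's button was then pressed to its stop and sprang back. The middle rocker stayed on and the lamp did not move. The job is handed in, with no verdict returned.

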